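# Build up a display pile by touch and lay tubes in its cradle board

## Task

Build up the gift tube display: lay the plain wooden boards one upon another on the heap of old planks in the wooden tray, centred and lengthwise with the tray, and then the green grooved board on top of them, grooves up. Nobody knows how high the heap or how thick a board is, so lower each board until you feel it touch before you let go; never drop one. Then lay every amber gift tube on its side in a groove of its own, so that it lies across the green board, about centred, and cannot roll; some boards or tubes may be missing, and the tub and the jar must be left standing where they are.

Things in the scene. Friction and masses are not known exactly. Their poses are not given: they have to be found in the camera images.
- stand: fixed wooden tray, 290 mm long (its x), 130 mm wide (its y), walls 45 mm high; origin at the centre of its underside on the table, z up. In it, centred, stands a heap of old planks with a flat, firm top 262 x 104 mm, whose height above the table is unknown, between 64 and 110 mm, and does not change during the run
- board_a: plain light wooden board, 240 x 60 mm, lying flat; its thickness lies between 16 and 32 mm, differs from board to board and is not known; under 0.35 kg; origin at the centre of its underside, x along its length, y across its width, z up; any of these boards may be absent
- board_b: plain light wooden board, 240 x 60 mm, lying flat; its thickness lies between 16 and 32 mm, differs from board to board and is not known; under 0.35 kg; origin at the centre of its underside, x along its length, y across its width, z up; any of these boards may be absent
- board_c: plain light wooden board, 240 x 60 mm, lying flat; its thickness lies between 16 and 32 mm, differs from board to board and is not known; under 0.35 kg; origin at the centre of its underside, x along its length, y across its width, z up; any of these boards may be absent
- cradle: green grooved board, 240 x 60 mm, 38 mm high, 0.26 kg (varies by a third): flat underside, straight sides, three 90 degree V-grooves across its top (along its y), bottoms at x = -78, 0, +78 mm, 20 mm above the underside, 36 mm wide at the top, 18 mm deep, flat lands between. A tube lying in one has its axis 51 mm above the underside. Origin: centre of the underside, x along its length, z up
- tube_a: amber round card gift tube, 44 mm across, with a white band round its middle and a square wooden block 46 x 46 x 12 mm on either end: 150 mm long in all, 0.2 kg (varies by a third); lies on its side on the blocks and does not roll; origin at its centre (23 mm above the table), x along its length; any of these tubes may be absent
- tube_b: amber round card gift tube, 44 mm across, with a white band round its middle and a square wooden block 46 x 46 x 12 mm on either end: 150 mm long in all, 0.2 kg (varies by a third); lies on its side on the blocks and does not roll; origin at its centre (23 mm above the table), x along its length; any of these tubes may be absent
- tube_c: amber round card gift tube, 44 mm across, with a white band round its middle and a square wooden block 46 x 46 x 12 mm on either end: 150 mm long in all, 0.2 kg (varies by a third); lies on its side on the blocks and does not roll; origin at its centre (23 mm above the table), x along its length; any of these tubes may be absent
- tub: bystander: round food tub, 72 mm wide, 71 mm high, standing; origin at the centre of its underside
- jar: bystander: tall jar with a yellow lid, 89 mm wide, 138 mm high, standing; origin at the centre of its underside

How it is judged:
On the way, in this order (a step that is already met when the one before it is completed fails the run):
1. all the plain boards that are there lie flat, one upon another, on the heap in the tray, let go (x of board_a in the frame of stand between -0.03 and 0.03 m and y of board_a in the frame of stand between -0.022 and 0.022 m and z of each of board_a, board_b, board_c in the frame of stand above 0.055 m and angle between each of board_a, board_b, board_c's own z axis and vertical below 0.08 rad and angle between the x axis of each of board_a, board_b, board_c and the x axis of stand, either way round below 0.2 rad and linear speed of each of board_a, board_b, board_c below 0.03 m/s and contact force between each of board_a, board_b, board_c and the fingers below 0.2 N and x of board_b in the frame of stand between -0.03 and 0.03 m and y of board_b in the frame of stand between -0.022 and 0.022 m and x of board_c in the frame of stand between -0.03 and 0.03 m and y of board_c in the frame of stand between -0.022 and 0.022 m), for 0.2 s.
2. the green grooved board lies flat on top of them, let go (all of step 1 and x of cradle in the frame of stand between -0.03 and 0.03 m and y of cradle in the frame of stand between -0.022 and 0.022 m and z of cradle in the frame of stand above 0.055 m and angle between cradle's own z axis and vertical below 0.08 rad and angle between the x axis of cradle and the x axis of stand, either way round below 0.2 rad and linear speed of cradle below 0.03 m/s and contact force between cradle and the fingers below 0.2 N and z of each of board_a, board_b, board_c in the frame of cradle below -0.01 m), for 0.2 s.
At the end, for the whole second after the job is handed in: Boards lie flat on the heap, the green one on top, centred on the tray to 30 mm along, 22 mm across, in line to 0.2 rad; each tube lies in a groove (within 8 mm of its line and 0.12 rad, axis 45-57 mm above the underside, centred across the board to 25 mm); all at rest, let go (all of step 2 and (x of tube_a in the frame of cradle between -0.086 and -0.07 m or x of tube_a in the frame of cradle between -0.008 and 0.008 m or x of tube_a in the frame of cradle between 0.07 and 0.086 m) and y of tube_a in the frame of cradle between -0.025 and 0.025 m and z of tube_a in the frame of cradle between 0.045 and 0.057 m and angle between the x axis of each of tube_a, tube_b, tube_c and the y axis of cradle, either way round below 0.12 rad and linear speed of each of tube_a, tube_b, tube_c below 0.03 m/s and contact force between each of tube_a, tube_b, tube_c and the fingers below 0.2 N and (x of tube_b in the frame of cradle between -0.086 and -0.07 m or x of tube_b in the frame of cradle between -0.008 and 0.008 m or x of tube_b in the frame of cradle between 0.07 and 0.086 m) and y of tube_b in the frame of cradle between -0.025 and 0.025 m and z of tube_b in the frame of cradle between 0.045 and 0.057 m and (x of tube_c in the frame of cradle between -0.086 and -0.07 m or x of tube_c in the frame of cradle between -0.008 and 0.008 m or x of tube_c in the frame of cradle between 0.07 and 0.086 m) and y of tube_c in the frame of cradle between -0.025 and 0.025 m and z of tube_c in the frame of cradle between 0.045 and 0.057 m); the robot touches nothing.
It fails at once if a board is dropped onto the pile (let go more than about 6 mm above what it comes to rest on) ((linear speed of board_a above 0.35 m/s and contact force between board_a and the fingers below 0.05 N and horizontal distance between board_a and stand below 0.1 m and z of board_a in the frame of stand above 0.05 m) or (linear speed of board_b above 0.35 m/s and contact force between board_b and the fingers below 0.05 N and horizontal distance between board_b and stand below 0.1 m and z of board_b in the frame of stand above 0.05 m) or (linear speed of board_c above 0.35 m/s and contact force between board_c and the fingers below 0.05 N and horizontal distance between board_c and stand below 0.1 m and z of board_c in the frame of stand above 0.05 m) or (linear speed of cradle above 0.35 m/s and contact force between cradle and the fingers below 0.05 N and horizontal distance between cradle and stand below 0.1 m and z of cradle in the frame of stand above 0.05 m)).
It fails at once if the tub is knocked over or pushed away (angle between tub's own z axis and vertical above 0.5 rad or distance of tub from where it was at the start of the episode above 0.05 m).
It fails at once if the jar is knocked over or pushed away (angle between jar's own z axis and vertical above 0.5 rad or distance of jar from where it was at the start of the episode above 0.05 m).
Of board_a, board_b, board_c only 2 to 3 are there at a start; the rules pass over those that are not, and their reading is None.
Of tube_a, tube_b, tube_c only 2 to 3 are there at a start; the rules pass over those that are not, and their reading is None.
At some moment in a run one of tube_a, tube_b, tube_c may be knocked a few centimetres aside while the robot is not near it.
It also fails if it takes over 210 s, if anything falls off the work surface, if the arm or the gripper's body presses on something with over 40 N, if the wrist force passes 120 N, or if a joint passes its speed limit or range.

## Robot

A 6-joint arm with a two-finger parallel gripper is mounted at the origin on a cart in front of the work surface, level with it; the furniture and walls round the work are solid. World frame = base frame: x ahead of the robot, y to its left, z up, the work surface at z = 0. Lengths are in m, angles in rad, forces in N, time in s.
With the tool pointing down it reaches from about 0.3 to 0.775 m from the base axis. Payload 14.6 kg.
Tool frame: the origin (TCP) lies midway between the tips of the shut fingers; the grasp point (between the pads) lies 19 mm behind it (ctrl.hold_point_z is the distance from the TCP to the grasp point, in m); z points along the fingers, x is the direction in which the jaws open and shut, and the axes are right-handed (so a half turn about z gives the same grasp; the last joint's range is limited). The gripper opens to 94 mm and grips with 3 to 60 N. Pads are 16 mm wide; open, the fingers measure 119 mm over their backs; the gripper's body (75 mm by 177 mm) begins 78 mm behind the grasp point.
Start: joints at [1.052, 0.3, 1.521, -0, 1.321, -0.067], TCP at [0.24, 0.495, 0.205] pointing down, gripper open.
Joint ranges: [-3.03, 3.03], [-0.79, 2.21], [0.23, 2.52], [-1.04, 4.18], [0, 3.07], [-2.55, 2.55]. Speed limits (rad/s): [2.22, 2.22, 2.57, 3.14, 3.14, 3.14].

## Interface

Orientations are given as [roll, pitch, yaw] about the fixed x, y, z axes, in that order (R = Rz(yaw) Ry(pitch) Rx(roll)).
In Python, from station import ctrl, viewer, ticket, nets gives the robot as it stands.
- The arm moves only by the tool carry_out, never from a script. Its argument "commands" is one flat list of numbers, 7 for each row, row after row: the closure, from -1 (fully open) to 1 (shut), so that 0 is half open, then the shift along the world's x, y, z in cm, then the turn, a rotation vector about the world's x, y, z in rad. In form: [gripper, tx, ty, tz, ax, ay, az, gripper, tx, ty, tz, ax, ay, az, ...]. A call has 1 to 12 rows; each row is the pose to reach, as a shift and turn from the pose measured when the call began; what a row does not reach only later rows make up. A row lasts 1/12 s, in which the tool goes at most 41.7 mm and 7.16 degrees, less where a joint would pass 70% of its speed; a pose out of reach is approached as far as the arm can. A call with a gripper value outside its range is refused whole. The fingers move at their own pace and stop on an object; "force" is the grip in N (left out, the last holds). Time passes only in rows, so rows that repeat a pose let the fingers close. It gives the time, the measured TCP pose, the force and the opening at its end, in the units of the state.
- ctrl.get_obs(): the state, without advancing time (a new reading comes with each control period).
- viewer.camera(name): name is "side" or "top"; returns (picture, depth): 384x512x3 uint8, blue, green, red; 384x512 float32, m along the optical axis (not along the pixel's ray), 0 where there is no reading.
- viewer.camera_info(name): a dict with "fx", "fy", "cx", "cy" (pixels), "R" (3x3) and "t" (3): a world point X has camera coordinates R X + t. Camera axes: x right, y down, z forward; pixel columns grow to the right and rows downward; lengths in m; the calibration is good to about 2 mm. A picture is of the moment at which its call begins. camera_info takes no time and is no camera call.
- ticket.hand_in(): hands the job in, once; it reports no verdict.
Trained networks look in the newest picture that a camera, given by its name, has taken for a name from the list of things; names that differ only in an ending like _2 or _b are one class to them, and where a whole thing is asked for, a point or a joint stands for the part that bears it (a point fixed in the world has none). Each returns a list of dicts, best first, with "confidence" (0 to 1); they miss things now and then, are a little off and sometimes report something else, mostly with a low value. They report only what shows in the picture. A call takes as long as a camera call.
- nets.silhouettes(camera, thing): "region" (384x512 bool, what is visible of it) and "extent" ([left, top, right, bottom] in pixels, round what is visible of it).
The state is a dict: "time_s": time; "qpos": joint angles; "joint_vel": joint speeds; "tau": joint torques, N m; "ee_pos": TCP position; "eef_rot": TCP orientation; "force": force on the tool from outside, world axes, zero at the start; "moment": the same for the moment, N m; "grip_width": finger opening in m.
Only numpy, scipy, OpenCV 4.12 (cv2) and the standard library are available. Lean on these libraries where they do the work, as an engineer would, in place of code of your own. Each camera call takes 0.05 s, during which the arm holds its last target. There are 200 camera calls.

## Working session

There is one attempt and no reset: what is moved stays moved. The work goes in short steps, Python scripts to look and compute and a tool call to move; the robot and the scene stay as the last step left them, time stands still between calls to the robot, and variables do not carry over. Pictures are saved under pics/ and viewed, about 12 in all and at most 16, crops included, and the job is handed in when it is done.

Besides the shell and the picture viewer there is one more tool, called as name(argument=value, ...), one argument or row to a line, values as JSON. carry_out: Moves the arm, as the interface text tells. Its arguments: {"type":"object","properties":{"commands":{"type":"array","items":{"type":"number"}},"force":{"type":"number"}},"required":["commands"]}

```bash
mkdir -p pics; ls; cat > h.py <<'E'
import numpy as np, cv2
from station import ctrl, viewer, ticket, nets
def cloud(cam, depth):
    i=viewer.camera_info(cam); v,u=np.mgrid[:384,:512]
    P=np.stack([(u-i['cx'])/i['fx']*depth,(v-i['cy'])/i['fy']*depth,depth],-1)
    return (P-np.array(i['t']).ravel())@np.array(i['R'])   # R^T (P-t)
def shot(cam): 
    p,d=viewer.camera(cam); return p,d,cloud(cam,d)
def st():
    o=ctrl.get_obs(); print({k:np.round(o[k],3).tolist() for k in ('time_s','ee_pos','eef_rot','force','grip_width')})
E
python3 - <<'E'
from h import *
st()
for c in ('top','side'):
    p,d,X=shot(c); cv2.imwrite(f'pics/{c}0.png',p)
    i=viewer.camera_info(c); print(c,-np.array(i['R']).T@np.array(i['t']).ravel(),i['fx'])
    for t in ('stand','board_a','cradle','tube_a','tub','jar'):
        for r in nets.silhouettes(c,t):
            m=r['region']&(d>0); 
            if m.sum()<20: continue
            Q=X[m]; print(t,round(r['confidence'],2),r['extent'],m.sum(),'z95',np.percentile(Q[:,2],95).round(3), end=' ')
            z=np.percentile(Q[:,2],95); T=Q[abs(Q[:,2]-z)<0.008][:,:2].astype(np.float32)
            b=cv2.minAreaRect(T*1000); print(np.round(b[0]),np.round(b[1]),round(b[2],1))
E
```

```text
pics
{'time_s': 0.0, 'ee_pos': [0.24, 0.495, 0.205], 'eef_rot': [-3.142, 0.001, 1.119], 'force': [-0.097, -0.191, 0.197], 'grip_width': 0.094}
top [ 0.30662897 -0.05449732  1.25881551] 406.26301162234233
stand 0.87 [212.8, 160.1, 259.4, 260.6] 4052 z95 0.074 [529.  -4.] [ 98. 258.] 84.3
board_a 0.95 [322.4, 174.7, 350.6, 251.4] 1522 z95 0.022 [ 522. -310.] [240.  61.] 2.3
board_a 0.66 [288.4, 184.8, 315.8, 266.4] 1633 z95 0.028 [ 481. -196.] [ 60. 238.] 88.3
board_a 0.62 [164.8, 171.5, 195.8, 246.5] 1618 z95 0.034 [531. 181.] [240.  60.] 4.6
board_a 0.33 [306.1, 116.7, 335.8, 156.6] 1033 z95 0.141 [ 741. -261.] [76. 79.] 85.1
cradle 0.59 [366.2, 181.3, 387.5, 263.9] 1760 z95 0.041 [ 482. -432.] [ 62. 240.] 84.7
tube_a 0.86 [98.7, 243.3, 152.7, 268.1] 811 z95 0.048 [403. 335.] [ 45. 151.] 4.8
tube_a 0.76 [102.2, 205.8, 157.2, 233.7] 747 z95 0.048 [501. 331.] [149.  46.] 84.2
tube_a 0.74 [108.0, 174.4, 159.3, 190.7] 749 z95 0.048 [619. 320.] [ 46. 151.] 4.2
tub 0.79 [150.7, 137.0, 175.8, 164.4] 491 z95 0.074 [719. 223.] [71. 70.] 43.8
jar 0.85 [305.2, 116.7, 335.3, 155.0] 976 z95 0.141
[... 393 characters left out ...]
 0.02 [ 523. -285.] [129. 235.] 85.7
board_a 0.62 [221.5, 211.8, 321.6, 236.7] 1579 z95 0.032 [530. 210.] [241. 124.] 2.2
cradle 0.55 [248.1, 148.6, 313.4, 161.5] 776 z95 0.04 [ 482. -429.] [ 71. 239.] 84.7
cradle 0.18 [240.6, 158.9, 302.9, 172.2] 544 z95 0.02 [ 523. -311.] [234.  70.] 2.5
tube_a 0.92 [271.0, 223.9, 295.8, 279.7] 1091 z95 0.047 [501. 332.] [152.  45.] 83.5
tube_a 0.76 [220.6, 223.6, 243.8, 277.2] 1060 z95 0.047 [619. 321.] [ 45. 154.] 3.7
tube_a 0.6 [312.7, 227.1, 352.4, 283.9] 1244 z95 0.047 [404. 337.] [ 46. 153.] 4.9
tub 0.7 [175.8, 203.0, 209.4, 243.6] 869 z95 0.072 [719. 224.] [68. 70.] 48.8
jar 0.7 [197.6, 133.4, 222.3, 172.0] 1021 z95 0.139 [ 741. -256.] [76. 73.] 1.2
```

View pics/top0.png

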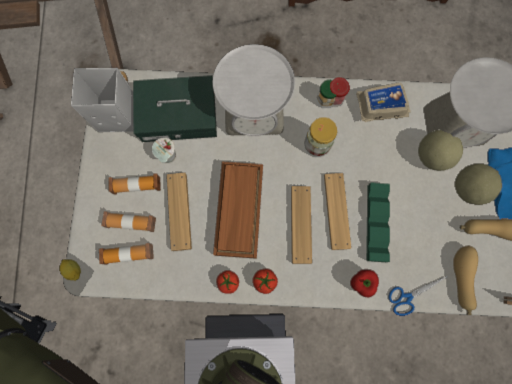

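```bash
python3 - <<'E'
from h import *
p,d,X=shot('top')
for t in ('stand','board_a','cradle','tube_a'):
    for r in nets.silhouettes('top',t):
        if r['confidence']<.5: continue
        m=r['region']&(d>0); Q=X[m]; z=np.percentile(Q[:,2],90); T=Q[abs(Q[:,2]-z)<.008][:,:2]
        T=T.astype(np.float32)
        c,wh,a=cv2.minAreaRect(T*1000); bp=cv2.boxPoints((c,wh,a)); e1=bp[1]-bp[0]; e2=bp[2]-bp[1]
        e=e1 if np.hypot(*e1)>np.hypot(*e2) else e2
        print(t,np.round(c),'med z',np.median(Q[:,2]).round(4),'long axis deg',np.round((np.degrees(np.arctan2(e[1],e[0]))+90)%180-90,1))
E
```

```text
board_a [ 520. -311.] med z 0.0177 long axis deg 2.2
board_a [531. 181.] med z 0.03 long axis deg 4.5
board_a [ 481. -196.] med z 0.0235 long axis deg -1.9
cradle [ 482. -431.] med z 0.0348 long axis deg -5.5
tube_a [499. 332.] med z 0.0428 long axis deg 83.6
tube_a [403. 335.] med z 0.0425 long axis deg -85.1
tube_a [619. 318.] med z 0.0418 long axis deg -85.8
```

The picture shows three boards at px (178,210), (301,224) and (338,210), the cradle at (378,222) and the tray at (238,210). The three tubes are at (135,184), (130,222) and (125,254). These match the network detections; the fourth board detection is the jar. I'll start with the nearest board.

carry_out(
  commands=[-1,29.1,-31.4,0,0,0,0.53,-1,29.1,-31.4,0,0,0,0.53,-1,29.1,-31.4,0,0,0,0.53,-1,29.1,-31.4,0,0,0,0.53,-1,29.1,-31.4,0,0,0,0.53,-1,29.1,-31.4,0,0,0,0.53,-1,29.1,-31.4,0,0,0,0.53,-1,29.1,-31.4,0,0,0,0.53,-1,29.1,-31.4,-5,0,0,0.53,-1,29.1,-31.4,-9,0,0,0.53,-1,29.1,-31.4,-13,0,0,0.53,-1,29.1,-31.4,-13,0,0,0.53],
  force=25,
)

```text
time_s: 1.95
ee_pos: [0.5289, 0.183, 0.0839]
eef_rot: [3.14, -0.0, 1.648]
force: [0.0, 0.8, -0.7]
grip_width: 0.0937
```

```bash
python3 - <<'E'
from h import *
st()
p,d,X=shot('top')
r=nets.silhouettes('top','stand')[0]
m=r['region']&(d>0)&(X[...,2]>.06); Q=X[m]
c,wh,a=cv2.minAreaRect(Q[:,:2].astype(np.float32)*1000); print('heap',c,wh,a,'z',np.median(Q[:,2]))
E
```

```text
{'time_s': 1.95, 'ee_pos': [0.529, 0.183, 0.084], 'eef_rot': [3.14, -0.0, 1.648], 'force': [0.047, 0.783, -0.689], 'grip_width': 0.094}
heap (529.1941528320312, -3.5422210693359375) (98.18163299560547, 257.97491455078125) 84.25357055664062 z 0.07126862351736639
```

carry_out(
  commands=[-1,0.2,-0.2,-3,0,0,0,-1,0.2,-0.2,-6,0,0,0,-1,0.2,-0.2,-7.7,0,0,0,-1,0.2,-0.2,-7.9,0,0,0,-1,0.2,-0.2,-7.9,0,0,0,1,0.2,-0.2,-7.9,0,0,0,1,0.2,-0.2,-7.9,0,0,0,1,0.2,-0.2,-7.9,0,0,0,1,0.2,-0.2,-7.9,0,0,0,1,0.2,-0.2,-7.9,0,0,0,1,0.2,-0.2,-7.9,0,0,0,1,0.2,-0.2,-7.9,0,0,0],
  force=25,
)

```text
time_s: 3.05
ee_pos: [0.5283, 0.1799, 0.0005]
eef_rot: [-3.133, 0.002, 1.646]
force: [-1.6, 0.9, 3.5]
grip_width: 0.0597
```

carry_out(
  commands=[1,0,0,4,0,0,0,1,0,0,8,0,0,0,1,0,0,12,0,0,0,1,0,-4,13,0,0,-0.1,1,0,-8,13,0,0,-0.176,1,0,-12,13,0,0,-0.176,1,0,-16,13,0,0,-0.176,1,0,-18.4,13,0,0,-0.176,1,0,-18.4,11,0,0,-0.176,1,0,-18.4,9,0,0,-0.176,1,0,-18.4,8.8,0,0,-0.176,1,0,-18.4,8.8,0,0,-0.176],
)

```text
time_s: 4.05
ee_pos: [0.5276, -0.0041, 0.0876]
eef_rot: [-3.13, 0.002, 1.47]
force: [0.2, 0.3, -1.8]
grip_width: 0.0597
```

```bash
cat > chk.py <<'E'
from h import *
import sys
# what is under/around the stack: side view network + depth
st()
for c in ('top','side'):
    p,d,X=shot(c)
    cv2.imwrite(f'pics/{sys.argv[1]}_{c}.png',p)
    for t in sys.argv[2:]:
        for r in nets.silhouettes(c,t):
            m=r['region']&(d>0); Q=X[m]
            if r['confidence']<.4 or m.sum()<50: continue
            z=np.percentile(Q[:,2],90); T=Q[abs(Q[:,2]-z)<.008][:,:2].astype(np.float32)
            ce,wh,a=cv2.minAreaRect(T*1000); bp=cv2.boxPoints((ce,wh,a)); e=max(bp[1]-bp[0],bp[2]-bp[1],key=lambda v:np.hypot(*v))
            print(c,t,round(r['confidence'],2),np.round(ce),np.round(wh),'zmed',np.median(Q[:,2]).round(4),'zmin/max',np.percentile(Q[:,2],[3,97]).round(3),'ax',np.round((np.degrees(np.arctan2(e[1],e[0]))+90)%180-90,1))
E
python3 chk.py b1 board_a
```

```text
{'time_s': 4.05, 'ee_pos': [0.528, -0.004, 0.088], 'eef_rot': [-3.13, 0.002, 1.47], 'force': [0.248, 0.328, -1.79], 'grip_width': 0.06}
top board_a 0.88 [ 522. -311.] [240.  61.] zmed 0.0175 zmin/max [0.011 0.023] ax 1.8
top board_a 0.61 [ 481. -196.] [ 60. 238.] zmed 0.0237 zmin/max [0.009 0.028] ax -1.9
top board_a 0.45 [643. -13.] [56. 13.] zmed 0.1164 zmin/max [0.113 0.12 ] ax 83.2
side board_a 0.93 [532.   3.] [ 76. 239.] zmed 0.114 zmin/max [0.005 0.121] ax -5.8
```

carry_out(
  commands=[1,0,0,-0.4,0,0,0,1,0,0,-0.8,0,0,0,1,0,0,-1.0,0,0,0,1,0,0,-1.1,0,0,0,1,0,0,-1.2,0,0,0,1,0,0,-1.3,0,0,0,1,0,0,-1.3,0,0,0],
)

```text
time_s: 4.83
ee_pos: [0.5288, -0.0039, 0.0764]
eef_rot: [-3.134, 0.002, 1.471]
force: [0.5, 0.3, -1.7]
grip_width: 0.06
```

carry_out(
  commands=[1,0,0,-0.2,0,0,0,1,0,0,-0.3,0,0,0,1,0,0,-0.4,0,0,0,1,0,0,-0.4,0,0,0],
)

```text
time_s: 5.17
ee_pos: [0.5287, -0.0039, 0.0721]
eef_rot: [-3.134, 0.002, 1.471]
force: [0.2, -0.3, -2.2]
grip_width: 0.0602
```

carry_out(
  commands=[1,0,0,-0.1,0,0,0,1,0,0,-0.2,0,0,0,1,0,0,-0.2,0,0,0],
)

```text
time_s: 5.42
ee_pos: [0.5289, -0.0039, 0.0718]
eef_rot: [-3.135, 0.002, 1.471]
force: [-9.7, 0.5, 18.7]
grip_width: 0.0598
```

carry_out(
  commands=[1,0,0,0.05,0,0,0,-0.5,0,0,0.05,0,0,0,-0.5,0,0,0.1,0,0,0,-0.5,0,0,0.1,0,0,0,-0.5,0,0,0.1,0,0,0,-0.5,0,0,3,0,0,0,-0.5,0,0,7,0,0,0,-1,0,0,11,0,0,0,-1,-1,-4,12,0,0,0.067,-1,-2,-8,12,0,0,0.067,-1,-3,-12,12,0,0,0.067,-1,-3,-12,12,0,0,0.067],
)

```text
time_s: 6.42
ee_pos: [0.4975, -0.1291, 0.192]
eef_rot: [-3.135, 0.003, 1.533]
force: [0.4, -0.5, -0.3]
grip_width: 0.0938
```

```bash
python3 chk.py b1p board_a
```

```text
{'time_s': 6.417, 'ee_pos': [0.497, -0.129, 0.192], 'eef_rot': [-3.135, 0.003, 1.533], 'force': [0.391, -0.454, -0.298], 'grip_width': 0.094}
top board_a 0.84 [ 522. -310.] [240.  61.] zmed 0.0176 zmin/max [0.011 0.022] ax 2.0
top board_a 0.79 [532.  -3.] [ 60. 240.] zmed 0.1012 zmin/max [0.097 0.106] ax -5.8
top board_a 0.57 [500. 332.] [152.  46.] zmed 0.0421 zmin/max [0.005 0.049] ax 83.6
top board_a 0.5 [ 411. -211.] [ 25. 100.] zmed 0.0239 zmin/max [0.019 0.519] ax -3.5
side board_a 0.93 [532.  -4.] [ 66. 239.] zmed 0.0971 zmin/max [0.074 0.103] ax -5.3
side board_a 0.74 [ 739. -255.] [73. 75.] zmed 0.0744 zmin/max [0.002 0.14 ] ax -11.6
side board_a 0.66 [ 519. -317.] [ 66. 232.] zmed 0.0189 zmin/max [0.012 0.101] ax -4.5
```

carry_out(
  commands=[-1,-1.6,-4,-3,0,0,0,-1,-1.6,-6.7,-6,0,0,0,-1,-1.6,-6.7,-10,0,0,0,-1,-1.6,-6.7,-14,0,0,0,-1,-1.6,-6.7,-17.4,0,0,0,-1,-1.6,-6.7,-18.4,0,0,0,-1,-1.6,-6.7,-18.4,0,0,0,0.5,-1.6,-6.7,-18.4,0,0,0,1,-1.6,-6.7,-18.4,0,0,0,1,-1.6,-6.7,-18.4,0,0,0,1,-1.6,-6.7,-18.4,0,0,0,1,-1.6,-6.7,-18.4,0,0,0],
)

```text
time_s: 7.62
ee_pos: [0.4839, -0.1909, 0.0091]
eef_rot: [-3.137, 0.003, 1.538]
force: [0.0, -4.2, 2.5]
grip_width: 0.0644
```

carry_out(
  commands=[1,0,0,-0.3,0,0,0,1,0,0,-0.3,0,0,0,1,0,0,-0.3,0,0,0,1,0,0,-0.3,0,0,0],
)

```text
time_s: 7.95
ee_pos: [0.4846, -0.1912, 0.0076]
eef_rot: [-3.139, 0.004, 1.538]
force: [-4.2, 0.8, 17.1]
grip_width: 0.0598
```

carry_out(
  commands=[1,0,0,4,0,0,0,1,0,0,8,0,0,0,1,0,0,12,0,0,0,1,0,3,14,0,0,0,1,2,7,15,0,0,-0.067,1,3,11,15,0,0,-0.067,1,4.9,15,15,0,0,-0.067,1,4.9,18.8,15,0,0,-0.067,1,4.9,18.8,14,0,0,-0.067,1,4.9,18.8,12.5,0,0,-0.067,1,4.9,18.8,11.5,0,0,-0.067,1,4.9,18.8,11.2,0,0,-0.067],
)

```text
time_s: 8.95
ee_pos: [0.5326, -0.0032, 0.1178]
eef_rot: [-3.136, 0.004, 1.471]
force: [-0.9, 0.5, -1.9]
grip_width: 0.0597
```

carry_out(
  commands=[1,0,0,-0.1,0,0,0,1,0,0,-0.2,0,0,0,1,0,0,-0.3,0,0,0,1,0,0,-0.3,0,0,0],
)

```text
time_s: 9.28
ee_pos: [0.5328, -0.0035, 0.1152]
eef_rot: [-3.137, 0.004, 1.471]
force: [0.0, 0.6, -2.5]
grip_width: 0.0598
```

carry_out(
  commands=[1,0,0,-0.2,0,0,0,1,0,0,-0.3,0,0,0,1,0,0,-0.4,0,0,0,1,0,0,-0.5,0,0,0,1,0,0,-0.5,0,0,0],
)

```text
time_s: 9.7
ee_pos: [0.5327, -0.0035, 0.11]
eef_rot: [-3.136, 0.004, 1.471]
force: [-0.7, 0.0, -1.8]
grip_width: 0.0599
```

carry_out(
  commands=[1,0,0,-0.1,0,0,0,1,0,0,-0.15,0,0,0,1,0,0,-0.15,0,0,0],
)

```text
time_s: 9.95
ee_pos: [0.5328, -0.0035, 0.109]
eef_rot: [-3.137, 0.004, 1.471]
force: [-3.3, -0.0, 5.5]
grip_width: 0.0598
```

carry_out(
  commands=[1,0,0,-0.1,0,0,0,1,0,0,-0.1,0,0,0,-0.5,0,0,-0.05,0,0,0,-0.5,0,0,0,0,0,0,-0.5,0,0,0,0,0,0,-0.5,0,0,0,0,0,0,-0.5,0,0,4,0,0,0,-1,0,0,8,0,0,0,-1,0,-4,10,0,0,0.135,-1,0,-8,10,0,0,0.135,-1,-0.5,-12,10,0,0,0.135,-1,-1,-16,10,0,0,0.135],
)

```text
time_s: 10.95
ee_pos: [0.5227, -0.1646, 0.2095]
eef_rot: [-3.138, 0.004, 1.607]
force: [0.3, 0.7, -0.7]
grip_width: 0.0943
```

```bash
python3 chk.py b2p board_a|grep top
```

```text
top board_a 0.83 [529.  -2.] [ 60. 239.] zmed 0.1251 zmin/max [0.117 0.129] ax -5.7
top board_a 0.77 [ 516. -311.] [227.  61.] zmed 0.0177 zmin/max [0.012 0.023] ax 1.0
```

carry_out(
  commands=[-1,-0.1,-4,-1,0,0,0,-1,-0.1,-8,-3,0,0,0,-1,-0.1,-12,-6,0,0,0,-1,-0.1,-14.8,-9,0,0,0,-1,-0.1,-14.8,-13,0,0,0,-1,-0.1,-14.8,-17,0,0,0,-1,-0.1,-14.8,-19.5,0,0,0,-1,-0.1,-14.8,-20.4,0,0,0,-1,-0.1,-14.8,-20.4,0,0,0,-1,-0.1,-14.8,-20.4,0,0,0,0.5,-0.1,-14.8,-20.4,0,0,0,1,-0.1,-14.8,-20.4,0,0,0],
)

```text
time_s: 12.15
ee_pos: [0.5226, -0.3116, 0.0063]
eef_rot: [-3.138, 0.005, 1.605]
force: [0.8, -0.7, 0.0]
grip_width: 0.0841
```

carry_out(
  commands=[1,0,0,0,0,0,0,1,0,0,0,0,0,0,1,0,0,0,0,0,0,1,0,0,0,0,0,0,1,0,0,0,0,0,0],
)

```text
time_s: 12.57
ee_pos: [0.5227, -0.3116, 0.0066]
eef_rot: [-3.139, 0.005, 1.604]
force: [-1.0, 1.3, 3.3]
grip_width: 0.0595
```

carry_out(
  commands=[1,0,0,4,0,0,0,1,0,0,8,0,0,0,1,0,3,12,0,0,0,1,0,6,15,0,0,0,1,0,10,16.5,0,0,0,1,0.3,14,16.5,0,0,-0.134,1,0.5,18,16.5,0,0,-0.134,1,0.7,22,16.5,0,0,-0.134,1,0.7,26,16.5,0,0,-0.134,1,0.7,30,16.5,0,0,-0.134,1,0.7,30.8,15,0,0,-0.134,1,0.7,30.8,13.8,0,0,-0.134],
)

```text
time_s: 13.57
ee_pos: [0.5296, -0.0006, 0.1443]
eef_rot: [-3.139, 0.005, 1.474]
force: [0.2, -1.0, -1.9]
grip_width: 0.0596
```

carry_out(
  commands=[1,0,0,-0.1,0,0,0,1,0,0,-0.2,0,0,0],
)

```text
time_s: 13.73
ee_pos: [0.5292, -0.0003, 0.1419]
eef_rot: [-3.138, 0.005, 1.475]
force: [-0.3, -0.9, -1.1]
grip_width: 0.0598
```

carry_out(
  commands=[1,0,-0.3,-0.3,0,0,0,1,0,-0.3,-0.5,0,0,0,1,0,-0.3,-0.7,0,0,0,1,0,-0.3,-0.8,0,0,0,1,0,-0.3,-0.9,0,0,0,1,0,-0.3,-0.9,0,0,0],
)

```text
time_s: 14.23
ee_pos: [0.5292, -0.0034, 0.1328]
eef_rot: [-3.138, 0.005, 1.474]
force: [0.2, 0.6, -1.4]
grip_width: 0.0601
```

carry_out(
  commands=[1,0,0,-0.1,0,0,0,1,0,0,-0.15,0,0,0,1,0,0,-0.15,0,0,0],
)

```text
time_s: 14.48
ee_pos: [0.5293, -0.0035, 0.1319]
eef_rot: [-3.138, 0.005, 1.474]
force: [-2.0, -0.2, 4.2]
grip_width: 0.0595
```

carry_out(
  commands=[1,0,0,-0.1,0,0,0,1,0,0,-0.1,0,0,0,-0.5,0,0,-0.05,0,0,0,-0.5,0,0,0,0,0,0,-0.5,0,0,0,0,0,0,-0.5,0,0,0,0,0,0,-0.5,0,0,4,0,0,0,-1,0,0,7,0,0,0,-1,0,-4,8,0,0,0,-1,-1,-8,8,0,0,0,-1,-1.5,-12,8,0,0,0,-1,-2,-16,8,0,0,0],
)

```text
time_s: 15.48
ee_pos: [0.5088, -0.165, 0.2122]
eef_rot: [-3.139, 0.005, 1.475]
force: [1.3, 1.0, -0.3]
grip_width: 0.0937
```

```bash
python3 chk.py b3p board_a cradle|grep top
```

```text
top board_a 0.92 [528.  -2.] [ 60. 240.] zmed 0.1431 zmin/max [0.137 0.147] ax -5.5
top cradle 0.76 [ 482. -432.] [ 62. 241.] zmed 0.0347 zmin/max [0.001 0.041] ax -5.7
```

carry_out(
  commands=[-1,-0.5,-4,0,0,0,0,-1,-1,-8,0,0,0,0,-1,-1.5,-12,0,0,0,0,-1,-2,-16,-2,0,0,0,-1,-2.7,-20,-4,0,0,0,-1,-2.7,-24,-6,0,0,0,-1,-2.7,-26.7,-9,0,0,0,-1,-2.7,-26.7,-13,0,0,0,-1,-2.7,-26.7,-15,0,0,0,-1,-2.7,-26.7,-15,0,0,0],
  force=30,
)

```text
time_s: 16.62
ee_pos: [0.4812, -0.4269, 0.0557]
eef_rot: [-3.131, -0.001, 1.476]
force: [-0.8, 1.4, -0.1]
grip_width: 0.094
```

carry_out(
  commands=[-1,0.1,-0.5,-3,0,0,0,-1,0.1,-0.5,-4.7,0,0,0,-1,0.1,-0.5,-5,0,0,0,-1,0.1,-0.5,-5,0,0,0,0.5,0.1,-0.5,-5,0,0,0,1,0.1,-0.5,-5,0,0,0,1,0.1,-0.5,-5,0,0,0,1,0.1,-0.5,-5,0,0,0,1,0.1,-0.5,-5,0,0,0,1,0.1,-0.5,-5,0,0,0],
)

```text
time_s: 17.45
ee_pos: [0.4823, -0.4322, 0.0063]
eef_rot: [-3.132, -0.001, 1.476]
force: [-0.5, -0.4, 3.5]
grip_width: 0.06
```

carry_out(
  commands=[1,0,0,4,0,0,0,1,0,0,8,0,0,0,1,0,0,12,0,0,0,1,0,2,16,0,0,0,1,0,6,19,0,0,0,1,1,10,19,0,0,0,1,2,14,19,0,0,0,1,3,18,19,0,0,0,1,4,22,19,0,0,0,1,4.7,26,19,0,0,0,1,4.7,30,19,0,0,0,1,4.7,34,19,0,0,0],
)

```text
time_s: 18.45
ee_pos: [0.529, -0.0928, 0.1961]
eef_rot: [-3.131, -0.001, 1.476]
force: [1.6, -0.7, -1.9]
grip_width: 0.0597
```

carry_out(
  commands=[1,0,4,0,0,0,0,1,0,8,0,0,0,0,1,0,9,-1,0,0,0,1,0,9,-2.5,0,0,0,1,0,9,-3.5,0,0,0,1,0,9,-3.8,0,0,0,1,0,9,-3.8,0,0,0],
)

```text
time_s: 19.03
ee_pos: [0.5286, -0.0034, 0.1572]
eef_rot: [-3.129, -0.001, 1.475]
force: [-0.6, 0.5, -1.7]
grip_width: 0.0595
```

```bash
python3 chk.py cr cradle
```

```text
{'time_s': 19.033, 'ee_pos': [0.529, -0.003, 0.157], 'eef_rot': [-3.129, -0.001, 1.475], 'force': [-0.603, 0.488, -1.733], 'grip_width': 0.06}
side cradle 0.88 [529.  -2.] [ 69. 239.] zmed 0.1764 zmin/max [0.144 0.192] ax -5.5
```

carry_out(
  commands=[1,0,0,-0.2,0,0,0,1,0,0,-0.4,0,0,0,1,0,0,-0.5,0,0,0,1,0,0,-0.6,0,0,0,1,0,0,-0.6,0,0,0],
)

```text
time_s: 19.65
ee_pos: [0.5292, -0.0033, 0.1525]
eef_rot: [-3.132, -0.001, 1.475]
force: [-0.5, -0.4, -1.4]
grip_width: 0.0597
```

carry_out(
  commands=[1,0,0,-0.1,0,0,0,1,0,0,-0.2,0,0,0,1,0,0,-0.2,0,0,0],
)

```text
time_s: 19.9
ee_pos: [0.5292, -0.0033, 0.1503]
eef_rot: [-3.132, -0.001, 1.475]
force: [-0.3, 0.0, -1.7]
grip_width: 0.06
```

carry_out(
  commands=[1,0,0,-0.1,0,0,0,1,0,0,-0.2,0,0,0,1,0,0,-0.2,0,0,0],
)

```text
time_s: 20.15
ee_pos: [0.5293, -0.0033, 0.1495]
eef_rot: [-3.133, -0.001, 1.475]
force: [-6.8, 0.2, 12.0]
grip_width: 0.0594
```

carry_out(
  commands=[-0.5,0,0,-0.05,0,0,0,-0.5,0,0,0,0,0,0,-0.5,0,0,0,0,0,0,-0.5,0,0,0,0,0,0,-0.5,0,0,4,0,0,0,-1,0,0,8,0,0,0,-1,0,4,8,0,0,-0.12,-1,0,8,8,0,0,-0.24,-1,0,12,8,0,0,-0.36,-1,0,16,8,0,0,-0.48,-1,0,20,8,0,0,-0.6,-1,0,20,8,0,0,-0.7],
)

```text
time_s: 21.15
ee_pos: [0.5287, 0.2011, 0.2293]
eef_rot: [-3.132, -0.001, 0.777]
force: [-0.7, 0.1, -0.6]
grip_width: 0.0939
```

carry_out(
  commands=[-1,0,0,0,0,0,-0.12,-1,0,0,0,0,0,-0.24,-1,0,0,0,0,0,-0.36,-1,0,0,0,0,0,-0.48,-1,0,0,0,0,0,-0.6,-1,0,0,0,0,0,-0.72,-1,0,0,0,0,0,-0.84,-1,0,0,0,0,0,-0.88,-1,0,0,0,0,0,-0.88],
)

```text
time_s: 21.9
ee_pos: [0.5286, 0.2011, 0.2291]
eef_rot: [-3.132, -0.001, -0.105]
force: [0.2, -0.5, -0.4]
grip_width: 0.0936
```

```bash
python3 chk.py crp cradle tube_a
```

```text
{'time_s': 21.9, 'ee_pos': [0.529, 0.201, 0.229], 'eef_rot': [-3.132, -0.001, -0.105], 'force': [0.164, -0.498, -0.417], 'grip_width': 0.094}
top cradle 0.85 [529.  -2.] [ 60. 240.] zmed 0.1793 zmin/max [0.162 0.184] ax -5.6
top tube_a 0.71 [529.  -2.] [ 60. 240.] zmed 0.1793 zmin/max [0.162 0.184] ax -5.6
side cradle 0.9 [529.  -3.] [ 67. 238.] zmed 0.1672 zmin/max [0.146 0.183] ax -5.5
side tube_a 0.94 [503. 290.] [154.  45.] zmed 0.0403 zmin/max [0.005 0.047] ax 83.1
side tube_a 0.91 [404. 338.] [ 45. 150.] zmed 0.039 zmin/max [0.006 0.047] ax -85.0
side tube_a 0.91 [619. 319.] [ 45. 153.] zmed 0.0401 zmin/max [0.001 0.047] ax -85.6
```

carry_out(
  commands=[-1,-1,4,-2,0,0,-0.015,-1,-2.6,8,-4,0,0,-0.015,-1,-2.6,8.9,-7,0,0,-0.015,-1,-2.6,8.9,-11,0,0,-0.015,-1,-2.6,8.9,-14,0,0,-0.015,-1,-2.6,8.9,-14,0,0,-0.015,-1,-2.6,8.9,-14,0,0,-0.015],
  force=15,
)

```text
time_s: 22.78
ee_pos: [0.5024, 0.29, 0.089]
eef_rot: [-3.133, 0.001, -0.117]
force: [0.3, 0.3, 0.3]
grip_width: 0.0937
```

```bash
python3 chk.py t1 tube_a; python3 - <<'E'
import cv2,numpy as np
a=cv2.imread('pics/t1_top.png')[110:290,80:300];b=cv2.imread('pics/t1_side.png')[110:290,160:380]
cv2.imwrite('pics/t1m.png',cv2.resize(np.hstack([a,b]),(800,327)))
E
```

```text
{'time_s': 22.783, 'ee_pos': [0.502, 0.29, 0.089], 'eef_rot': [-3.133, 0.001, -0.117], 'force': [0.251, 0.331, 0.347], 'grip_width': 0.094}
top tube_a 0.77 [497. 256.] [84. 41.] zmed 0.0424 zmin/max [0.019 0.05 ] ax 84.9
top tube_a 0.73 [620. 267.] [46. 53.] zmed 0.0404 zmin/max [-0.001  0.05 ] ax -75.9
side tube_a 0.82 [502. 289.] [153.  45.] zmed 0.0402 zmin/max [0.004 0.047] ax 84.0
side tube_a 0.78 [404. 336.] [ 45. 150.] zmed 0.0389 zmin/max [0.004 0.047] ax -84.6
side tube_a 0.72 [618. 321.] [ 43. 153.] zmed 0.0403 zmin/max [0.004 0.047] ax -86.4
```

View pics/t1m.png

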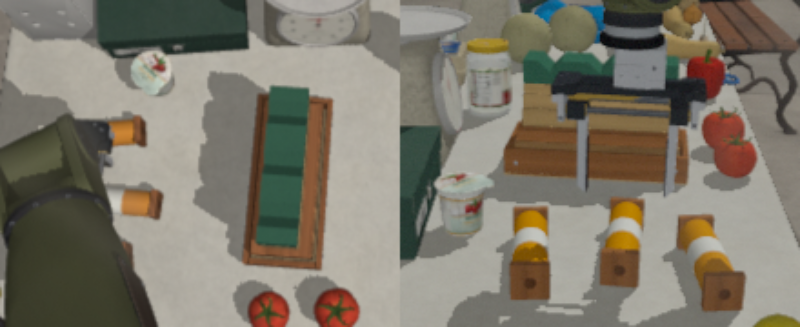

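The crops show the pile standing straight in the tray with the cradle on top. The open gripper is centred over the middle tube, at about (625,240) in the side crop. Going down now.

carry_out(
  commands=[-1,0,0,-4,0,0,0,-1,0,0,-7,0,0,0,-1,0,0,-7.5,0,0,0,-1,0,0,-7.5,0,0,0,0.5,0,0,-7.5,0,0,0,1,0,0,-7.5,0,0,0,1,0,0,-7.5,0,0,0,1,0,0,-7.5,0,0,0,1,0,0,-7.5,0,0,0,1,0,0,-7.5,0,0,0,1,0,0,-7.5,0,0,0,1,0,0,-7.5,0,0,0],
)

```text
time_s: 23.98
ee_pos: [0.5038, 0.2904, 0.0167]
eef_rot: [-3.13, -0.004, -0.117]
force: [-3.2, -0.0, 0.9]
grip_width: 0.0441
```

carry_out(
  commands=[1,0,0,4,0,0,0,1,0,0,8,0,0,0,1,0,0,12,0,0,0,1,0,0,16,0,0,0,1,0,-2,20,0,0,0,1,0.5,-6,23,0,0,0.019,1,1,-10,23,0,0,0.019,1,2,-14,23,0,0,0.019,1,2.5,-18,23,0,0,0.019,1,2.5,-22,23,0,0,0.019,1,2.5,-26,23,0,0,0.019,1,2.5,-29.3,23,0,0,0.019],
)

```text
time_s: 24.98
ee_pos: [0.5283, -0.005, 0.2465]
eef_rot: [-3.13, -0.004, -0.099]
force: [0.0, -0.2, -1.9]
grip_width: 0.0434
```

carry_out(
  commands=[1,0,0,0,0,0,0,1,0,0,-2,0,0,0,1,0,0,-4,0,0,0,1,0,0,-4.5,0,0,0,1,0,0,-4.5,0,0,0],
)

```text
time_s: 25.4
ee_pos: [0.5276, -0.0048, 0.2003]
eef_rot: [-3.13, -0.001, -0.099]
force: [0.0, 0.6, -1.1]
grip_width: 0.0436
```

```bash
python3 chk.py t1h tube_a|grep -v '\[404\|\[61'
```

```text
{'time_s': 25.4, 'ee_pos': [0.528, -0.005, 0.2], 'eef_rot': [-3.13, -0.001, -0.099], 'force': [0.037, 0.576, -1.064], 'grip_width': 0.044}
top tube_a 0.68 [401. 335.] [ 43. 150.] zmed 0.0425 zmin/max [0.025 0.049] ax -84.4
side tube_a 0.85 [528.  -6.] [158.  45.] zmed 0.2214 zmin/max [0.188 0.232] ax 84.3
side tube_a 0.72 [620. 320.] [ 45. 154.] zmed 0.0405 zmin/max [0.005 0.047] ax -86.3
side tube_a 0.59 [530.   6.] [ 92. 259.] zmed 0.0429 zmin/max [0.003 0.073] ax -3.0
```

carry_out(
  commands=[1,0.1,0.1,-0.4,0,0,0,1,0.1,0.1,-0.8,0,0,0,1,0.1,0.1,-1.0,0,0,0,1,0.1,0.1,-1.1,0,0,0,1,0.1,0.1,-1.1,0,0,0],
)

```text
time_s: 26.02
ee_pos: [0.5296, -0.0038, 0.1914]
eef_rot: [-3.13, -0.005, -0.099]
force: [-0.8, -0.5, -1.6]
grip_width: 0.0432
```

carry_out(
  commands=[1,0,0,-0.1,0,0,0,1,0,0,-0.2,0,0,0,1,0,0,-0.2,0,0,0],
)

```text
time_s: 26.27
ee_pos: [0.5295, -0.0038, 0.1892]
eef_rot: [-3.13, -0.004, -0.099]
force: [-0.4, -0.3, -1.6]
grip_width: 0.0434
```

carry_out(
  commands=[1,0,0,-0.1,0,0,0,1,0,0,-0.2,0,0,0,1,0,0,-0.2,0,0,0],
)

```text
time_s: 26.52
ee_pos: [0.5294, -0.0038, 0.1883]
eef_rot: [-3.13, -0.005, -0.099]
force: [-6.3, 0.9, 10.3]
grip_width: 0.0435
```

carry_out(
  commands=[-0.4,0,0,0,0,0,0,-0.4,0,0,0,0,0,0,-0.4,0,0,0,0,0,0,-0.4,0,0,0,0,0,0,-0.4,0,0,4,0,0,0,-0.4,0,0,8,0,0,0,-1,-2,4,8,0,0,0.1,-1,-4,7,8,0,0,0.186,-1,-5,11,8,0,0,0.186,-1,-7,15,8,0,0,0.186,-1,-8,19,8,0,0,0.186,-1,-9,23,6,0,0,0.186],
)

```text
time_s: 27.52
ee_pos: [0.4407, 0.2228, 0.2538]
eef_rot: [-3.128, -0.01, 0.087]
force: [1.7, 0.5, -0.3]
grip_width: 0.094
```

```bash
python3 chk.py t1p tube_a
```

```text
{'time_s': 27.517, 'ee_pos': [0.441, 0.223, 0.254], 'eef_rot': [-3.128, -0.01, 0.087], 'force': [1.658, 0.453, -0.306], 'grip_width': 0.094}
top tube_a 0.92 [527.  -5.] [150.  45.] zmed 0.2139 zmin/max [0.195 0.219] ax 84.2
top tube_a 0.66 [627. 319.] [152.  45.] zmed 0.0425 zmin/max [-0.001  0.395] ax 87.8
side tube_a 0.77 [619. 318.] [ 45. 156.] zmed 0.0405 zmin/max [0.005 0.047] ax -85.5
```

carry_out(
  commands=[-1,-2,4,-3,0,0,0,-1,-3.8,8,-6,0,0,0,-1,-3.8,11.3,-9,0,0,0,-1,-3.8,11.3,-13,0,0,0,-1,-3.8,11.3,-15,0,0,0,-1,-3.8,11.3,-15,0,0,0],
)

```text
time_s: 28.22
ee_pos: [0.4005, 0.3323, 0.0947]
eef_rot: [-3.135, 0.004, 0.089]
force: [-0.4, -1.4, -0.9]
grip_width: 0.0941
```

```bash
python3 chk.py t2 tube_a|grep -v '\[61'
```

```text
{'time_s': 28.217, 'ee_pos': [0.4, 0.332, 0.095], 'eef_rot': [-3.135, 0.004, 0.089], 'force': [-0.423, -1.392, -0.871], 'grip_width': 0.094}
top tube_a 0.9 [526.  -4.] [149.  43.] zmed 0.214 zmin/max [0.196 0.22 ] ax 84.8
top tube_a 0.78 [406. 308.] [45. 97.] zmed 0.042 zmin/max [0.002 0.049] ax -86.5
side tube_a 0.7 [529.  -2.] [150.  45.] zmed 0.2069 zmin/max [0.173 0.218] ax 85.3
side tube_a 0.69 [403. 337.] [ 46. 150.] zmed 0.0379 zmin/max [0.001 0.047] ax -85.1
```

carry_out(
  commands=[-1,0.3,0.4,-4,0,0,0,-1,0.3,0.4,-7,0,0,0,-1,0.3,0.4,-8,0,0,0,-1,0.3,0.4,-8,0,0,0,0.5,0.3,0.4,-8,0,0,0,1,0.3,0.4,-8,0,0,0,1,0.3,0.4,-8,0,0,0,1,0.3,0.4,-8,0,0,0,1,0.3,0.4,-8,0,0,0,1,0.3,0.4,-8,0,0,0,1,0.3,0.4,-8,0,0,0,1,0.3,0.4,-8,0,0,0],
)

```text
time_s: 29.42
ee_pos: [0.4069, 0.3378, 0.0235]
eef_rot: [-3.129, -0.007, 0.088]
force: [-2.4, -0.4, 3.5]
grip_width: 0.0442
```

carry_out(
  commands=[-0.4,-0.2,0,0,0,0,0,-0.4,-0.2,0,-0.5,0,0,0,-0.4,-0.2,0,-1,0,0,0,-0.4,-0.2,0,-1,0,0,0,-0.4,-0.2,0,-1,0,0,0],
)

```text
time_s: 29.83
ee_pos: [0.4047, 0.3376, 0.013]
eef_rot: [-3.129, -0.006, 0.088]
force: [0.4, -0.1, 1.2]
grip_width: 0.0657
```

carry_out(
  commands=[1,0,0,0,0,0,0,1,0,0,0,0,0,0,1,0,0,0,0,0,0,1,0,0,0,0,0,0,1,0,0,0,0,0,0,1,0,0,0,0,0,0],
)

```text
time_s: 30.33
ee_pos: [0.4048, 0.3377, 0.0131]
eef_rot: [-3.129, -0.006, 0.088]
force: [1.5, 0.0, 0.4]
grip_width: 0.0436
```

carry_out(
  commands=[1,0,0,4,0,0,0,1,0,0,8,0,0,0,1,0,0,12,0,0,0,1,0,-1,16,0,0,0,1,0,-4,20,0,0,-0.1,1,0.5,-8,24,0,0,-0.186,1,1,-12,25,0,0,-0.186,1,2,-16,25,0,0,-0.186,1,3,-20,25,0,0,-0.186,1,4,-24,25,0,0,-0.186,1,4.7,-28,25,0,0,-0.186,1,4.7,-32,25,0,0,-0.186],
)

```text
time_s: 31.33
ee_pos: [0.451, 0.0307, 0.263]
eef_rot: [-3.129, -0.006, -0.098]
force: [0.6, -0.7, -1.1]
grip_width: 0.0435
```

carry_out(
  commands=[1,0,-1,0,0,0,0,1,0,-1,-2,0,0,0,1,0,-1,-4,0,0,0,1,0,-1,-6,0,0,0,1,0,-1,-6.3,0,0,0,1,0,-1,-6.3,0,0,0],
)

```text
time_s: 31.83
ee_pos: [0.4505, 0.0207, 0.1994]
eef_rot: [-3.129, -0.004, -0.098]
force: [0.4, 0.2, -1.3]
grip_width: 0.0435
```

```bash
python3 chk.py t2h tube_a|grep -v '\[61'
```

```text
{'time_s': 31.833, 'ee_pos': [0.45, 0.021, 0.199], 'eef_rot': [-3.129, -0.004, -0.098], 'force': [0.378, 0.21, -1.279], 'grip_width': 0.044}
top tube_a 0.87 [521. -59.] [43. 42.] zmed 0.2144 zmin/max [0.197 0.219] ax 0.3
top tube_a 0.77 [449.  15.] [138.  42.] zmed 0.2304 zmin/max [0.217 0.236] ax 83.3
side tube_a 0.92 [620. 320.] [ 43. 153.] zmed 0.0408 zmin/max [0.006 0.047] ax -85.4
side tube_a 0.75 [529.  -5.] [156.  45.] zmed 0.207 zmin/max [0.062 0.218] ax 85.4
side tube_a 0.64 [451.  23.] [147.  39.] zmed 0.2239 zmin/max [0.193 0.235] ax 84.1
```

carry_out(
  commands=[1,0.1,-1.6,0,0,0,0,1,0.1,-1.6,-0.4,0,0,0,1,0.1,-1.6,-0.8,0,0,0,1,0.1,-1.6,-1.1,0,0,0,1,0.1,-1.6,-1.2,0,0,0,1,0.1,-1.6,-1.2,0,0,0],
)

```text
time_s: 32.53
ee_pos: [0.4523, 0.0052, 0.1889]
eef_rot: [-3.129, -0.007, -0.097]
force: [0.0, 0.0, -1.3]
grip_width: 0.0434
```

carry_out(
  commands=[1,0,0,-0.1,0,0,0,1,0,0,-0.2,0,0,0,1,0,0,-0.2,0,0,0],
)

```text
time_s: 32.78
ee_pos: [0.4523, 0.0053, 0.1868]
eef_rot: [-3.129, -0.007, -0.097]
force: [0.5, -0.2, -1.7]
grip_width: 0.0435
```

carry_out(
  commands=[1,0,0,-0.1,0,0,0,1,0,0,-0.2,0,0,0,1,0,0,-0.3,0,0,0,1,0,0,-0.3,0,0,0],
)

```text
time_s: 33.12
ee_pos: [0.4521, 0.0054, 0.1845]
eef_rot: [-3.129, -0.007, -0.097]
force: [-7.8, 0.8, 9.8]
grip_width: 0.0438
```

carry_out(
  commands=[-0.35,0,0,0,0,0,0,-0.35,0,0,0,0,0,0,-0.35,0,0,0,0,0,0,-0.35,0,0,0,0,0,0,-0.35,0,0,4,0,0,0,-0.35,0,0,8,0,0,0,-1,2,4,8,0,0,0.1,-1,4,7,8,0,0,0.174,-1,6,11,8,0,0,0.174,-1,8,15,8,0,0,0.174,-1,10,19,8,0,0,0.174,-1,12,22,8,0,0,0.174],
)

```text
time_s: 34.12
ee_pos: [0.5705, 0.2248, 0.2644]
eef_rot: [-3.129, -0.007, 0.077]
force: [0.2, -0.2, 0.8]
grip_width: 0.0936
```

carry_out(
  commands=[-1,3,3,-2,0,0,0,-1,4.5,6,-5,0,0,0,-1,4.5,9,-9,0,0,0,-1,4.5,9,-13,0,0,0,-1,4.5,9,-16,0,0,0,-1,4.5,9,-16,0,0,0],
)

```text
time_s: 34.62
ee_pos: [0.612, 0.3141, 0.095]
eef_rot: [-3.133, 0.005, 0.078]
force: [-0.1, -0.4, -0.7]
grip_width: 0.0942
```

```bash
python3 chk.py t3 tube_a tub
```

```text
{'time_s': 34.617, 'ee_pos': [0.612, 0.314, 0.095], 'eef_rot': [-3.133, 0.005, 0.078], 'force': [-0.091, -0.446, -0.747], 'grip_width': 0.094}
top tube_a 0.89 [526.  -5.] [149.  44.] zmed 0.2141 zmin/max [0.201 0.219] ax 83.1
top tube_a 0.81 [449.   4.] [150.  42.] zmed 0.2137 zmin/max [0.182 0.22 ] ax 84.3
top tube_a 0.59 [622. 281.] [45. 74.] zmed 0.0413 zmin/max [0.002 0.049] ax -85.9
top tub 0.85 [718. 222.] [72. 69.] zmed 0.0695 zmin/max [0.005 0.075] ax 43.6
side tube_a 0.97 [527.  -4.] [152.  45.] zmed 0.2106 zmin/max [0.178 0.219] ax 84.0
side tube_a 0.96 [620. 320.] [ 45. 154.] zmed 0.0397 zmin/max [0.001 0.047] ax -86.3
side tube_a 0.76 [451.   8.] [148.  42.] zmed 0.2074 zmin/max [0.176 0.218] ax 85.2
side tube_a 0.54 [533.  27.] [ 12. 236.] zmed 0.1179 zmin/max [0.104 0.126] ax -5.3
side tub 0.7 [722. 224.] [61. 71.] zmed 0.0523 zmin/max [0.005 0.072] ax -76.7
```

carry_out(
  commands=[-1,0.8,0.6,-4,0,0,0,-1,0.8,0.6,-7,0,0,0,-1,0.8,0.6,-8.1,0,0,0,-1,0.8,0.6,-8.1,0,0,0,-1,0.8,0.6,-8.1,0,0,0,-1,0.8,0.6,-8.1,0,0,0],
)

```text
time_s: 35.42
ee_pos: [0.6259, 0.3212, 0.0299]
eef_rot: [-3.126, -0.015, 0.077]
force: [0.6, 0.1, 0.2]
grip_width: 0.0941
```

carry_out(
  commands=[0.5,0,0,0,0,0,0,1,0,0,0,0,0,0,1,0,0,0,0,0,0,1,0,0,0,0,0,0,1,0,0,0,0,0,0,1,0,0,0,0,0,0,1,0,0,0,0,0,0],
)

```text
time_s: 36.0
ee_pos: [0.6258, 0.3212, 0.0298]
eef_rot: [-3.126, -0.015, 0.077]
force: [-1.6, -0.1, 0.3]
grip_width: 0.0509
```

carry_out(
  commands=[-0.6,-0.5,-0.1,0,0,0.015,0,-0.6,-0.5,-0.1,0,0,0.015,0,-0.6,-0.5,-0.1,-0.8,0,0.015,0,-0.6,-0.5,-0.1,-1.5,0,0.015,0,-0.6,-0.5,-0.1,-1.5,0,0.015,0,-0.6,-0.5,-0.1,-1.5,0,0.015,0],
)

```text
time_s: 36.5
ee_pos: [0.6204, 0.32, 0.0138]
eef_rot: [-3.125, 0.002, 0.077]
force: [0.2, -0.7, -0.5]
grip_width: 0.075
```

carry_out(
  commands=[1,0,0,0,0,0,0,1,0,0,0,0,0,0,1,0,0,0,0,0,0,1,0,0,0,0,0,0,1,0,0,0,0,0,0,1,0,0,0,0,0,0,1,0,0,0,0,0,0],
)

```text
time_s: 37.08
ee_pos: [0.6205, 0.32, 0.014]
eef_rot: [-3.125, 0.001, 0.077]
force: [0.7, 0.1, 0.4]
grip_width: 0.0436
```

carry_out(
  commands=[1,0,0,4,0,0,0,1,0,0,8,0,0,0,1,0,0,12,0,0,0,1,0,0,16,0,0,0,1,0,-3,20,0,0,-0.1,1,-0.5,-7,24,0,0,-0.175,1,-1,-11,25,0,0,-0.175,1,-1.4,-15,25,0,0,-0.175,1,-1.4,-19,25,0,0,-0.175,1,-1.4,-23,25,0,0,-0.175,1,-1.4,-27,25,0,0,-0.175,1,-1.4,-31,25,0,0,-0.175],
)

```text
time_s: 38.08
ee_pos: [0.606, 0.0194, 0.2641]
eef_rot: [-3.125, 0.001, -0.098]
force: [-0.2, 1.1, -2.2]
grip_width: 0.0438
```

carry_out(
  commands=[1,0,-2.3,0,0,0,0,1,0,-2.3,-2,0,0,0,1,0,-2.3,-4,0,0,0,1,0,-2.3,-5.5,0,0,0,1,0,-2.3,-6.3,0,0,0,1,0,-2.3,-6.3,0,0,0],
)

```text
time_s: 38.58
ee_pos: [0.6053, -0.0036, 0.1994]
eef_rot: [-3.125, 0.004, -0.098]
force: [-0.1, 0.3, -0.7]
grip_width: 0.0435
```

```bash
python3 chk.py t3h tube_a
```

```text
{'time_s': 38.583, 'ee_pos': [0.605, -0.004, 0.199], 'eef_rot': [-3.125, 0.004, -0.098], 'force': [-0.079, 0.262, -0.656], 'grip_width': 0.044}
top tube_a 0.53 [519. -68.] [24. 42.] zmed 0.2151 zmin/max [0.194 0.22 ] ax -1.4
top tube_a 0.45 [597. -68.] [21. 42.] zmed 0.23 zmin/max [0.205 0.234] ax -2.9
side tube_a 0.78 [451.   6.] [150.  42.] zmed 0.2077 zmin/max [0.175 0.218] ax 85.3
side tube_a 0.77 [527.  -3.] [151.  45.] zmed 0.2069 zmin/max [0.175 0.218] ax 83.9
side tube_a 0.58 [606.   1.] [146.  42.] zmed 0.2224 zmin/max [0.193 0.234] ax 84.5
```

carry_out(
  commands=[1,0,-0.8,-0.4,0,0,0,1,0,-0.8,-0.8,0,0,0,1,0,-0.8,-1.1,0,0,0,1,0,-0.8,-1.2,0,0,0,1,0,-0.8,-1.2,0,0,0],
)

```text
time_s: 39.2
ee_pos: [0.6062, -0.0115, 0.19]
eef_rot: [-3.125, 0.0, -0.098]
force: [-0.3, -0.4, -1.9]
grip_width: 0.0437
```

carry_out(
  commands=[1,0,0,-0.1,0,0,0,1,0,0,-0.2,0,0,0,1,0,0,-0.2,0,0,0],
)

```text
time_s: 39.45
ee_pos: [0.6062, -0.0114, 0.1877]
eef_rot: [-3.125, 0.0, -0.098]
force: [0.3, -0.1, -1.1]
grip_width: 0.0439
```

carry_out(
  commands=[1,0,0,-0.1,0,0,0,1,0,0,-0.2,0,0,0,1,0,0,-0.3,0,0,0,1,0,0,-0.3,0,0,0],
)

```text
time_s: 39.78
ee_pos: [0.6063, -0.0114, 0.1855]
eef_rot: [-3.125, -0.001, -0.098]
force: [-2.0, -0.8, 3.5]
grip_width: 0.0437
```

Touching; press a hair further, release with a small opening, and withdraw.

carry_out(
  commands=[1,0,0,-0.05,0,0,0,-0.35,0,0,-0.05,0,0,0,-0.35,0,0,0,0,0,0,-0.35,0,0,0,0,0,0,-0.35,0,0,0,0,0,0,-0.35,0,0,4,0,0,0,-0.35,0,0,8,0,0,0,-0.35,-2,4,9,0,0,0,-0.35,-4,8,9,0,0,0,-0.35,-6,12,9,0,0,0,-0.35,-8,16,9,0,0,0,-0.35,-10,20,9,0,0,0],
)

```text
time_s: 40.78
ee_pos: [0.5124, 0.1754, 0.2756]
eef_rot: [-3.125, -0.001, -0.098]
force: [0.6, -0.2, 0.9]
grip_width: 0.0633
```

carry_out(
  commands=[-0.35,-3,4,0,0,0,0,-0.35,-6,8,0,0,0,0,-0.35,-9,12,0,0,0,0,-0.35,-12,15,0,0,0,0,-0.35,-12,15,0,0,0,0],
)

```text
time_s: 41.2
ee_pos: [0.3901, 0.3276, 0.2757]
eef_rot: [-3.125, -0.001, -0.097]
force: [0.6, 0.2, 0.8]
grip_width: 0.0635
```

```bash
python3 chk.py fin tube_a cradle tub jar; python3 - <<'E'
import cv2,numpy as np
a=cv2.imread('pics/fin_top.png')[110:290,150:370];b=cv2.imread('pics/fin_side.png')[90:270,160:380]
cv2.imwrite('pics/finm.png',cv2.resize(np.hstack([a,b]),(800,327)))
E
```

```text
{'time_s': 41.2, 'ee_pos': [0.39, 0.328, 0.276], 'eef_rot': [-3.125, -0.001, -0.097], 'force': [0.648, 0.157, 0.785], 'grip_width': 0.063}
top tube_a 0.88 [449.   3.] [147.  44.] zmed 0.2141 zmin/max [0.199 0.22 ] ax 85.3
top tube_a 0.8 [604. -11.] [149.  45.] zmed 0.2138 zmin/max [0.196 0.219] ax 86.0
top tube_a 0.78 [527.  -5.] [150.  44.] zmed 0.2137 zmin/max [0.196 0.219] ax 84.6
top cradle 0.59 [529.  -2.] [ 60. 240.] zmed 0.1812 zmin/max [0.13  0.199] ax -5.7
top tub 0.57 [718. 223.] [71. 67.] zmed 0.0697 zmin/max [0.006 0.074] ax 44.5
top jar 0.7 [ 740. -261.] [77. 78.] zmed 0.1355 zmin/max [0.024 0.142] ax -1.9
side tube_a 0.85 [450.   5.] [153.  45.] zmed 0.2079 zmin/max [0.175 0.219] ax 84.9
side tube_a 0.8 [606. -11.] [156.  43.] zmed 0.2056 zmin/max [0.175 0.218] ax 84.1
side tube_a 0.67 [527.  -1.] [147.  45.] zmed 0.2078 zmin/max [0.178 0.218] ax 83.8
side cradle 0.97 [501.  22.] [107. 178.] zmed 0.1598 zmin/max [0.146 0.183] ax -6.2
side cradle 0.55 [527.  -1.] [147.  45.] zmed 0.2074 zmin/max [0.177 0.218] ax 83.8
side tub 0.75 [606. -11.] [156.  43.] zmed 0.204 zmin/max [0.068 0.218] ax 84.0
side tub 0.66 [719. 224.] [69. 70.] zmed 0.0545 zmin/max [0.005 0.072] ax -47.4
side jar 0.9 [ 741. -256.] [77. 73.] zmed 0.0776 zmin/max [0.007 0.14 ] ax 10.0
side jar 0.61 [532.  19.] [106. 239.] zmed 0.1603 zmin/max [0.146 0.183] ax -7.5
side jar 0.56 [527.  -1.] [147.  45.] zmed 0.2075 zmin/max [0.178 0.218] ax 83.8
```

View pics/finm.png

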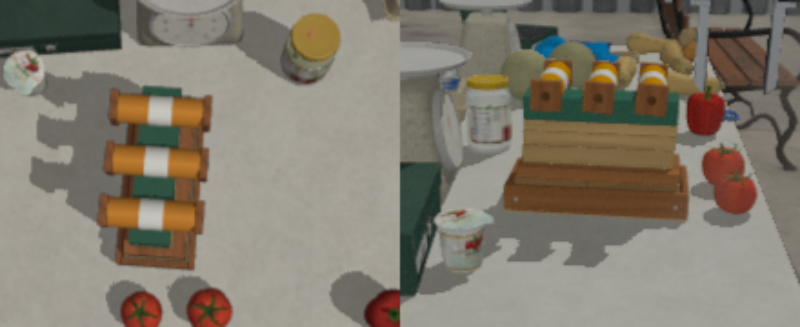

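The picture shows all three tubes seated in their grooves at (160,110), (157,160) and (150,213) in the left crop. The pile is square, and the tub and jar have not moved.

```bash
python3 -c "
from station import ticket; print(ticket.hand_in())"
```

```text
the job is handed in; nothing more can be done
None
```

The display is built and handed in, at about 41 s of robot time; the hand-in gave no verdict. Each of the three plain boards and then the green board was lowered onto the heap until the wrist force rose, and only then let go. All three amber tubes went into separate grooves the same way. I had to re-grip two of them because the first grip sat too high.

The last camera checks showed:
- **Green board:** centred within about 2 mm of the tray, at -5.7° against the tray's -5.7°.
- **Tubes:** about 77 mm apart, within about 3 mm of the groove lines and centred across the board to within about 3 mm. Their tops are at about 0.217–0.220 m, as expected for tubes lying in the grooves. Their axes are within about 2° of the grooves.
- **Tub and jar:** where they stood at the start.
- **Gripper:** clear of everything.

One disagreement: the networks gave a few false labels in the side view, such as a tube or the green board reported as "jar" or "tub". The picture contradicted these and I ignored them. No check failed.

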